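Load a label roll into a roll stand with a sprung keeper

ROBOT

A 6-joint arm with a two-finger parallel gripper is mounted at the origin on the work surface; the furniture and walls round the work are solid. World frame = base frame: x ahead of the robot, y to its left, z up, the work surface at z = 0. Lengths are in m, angles in rad, forces in N, time in s.
With the tool pointing down it reaches from about 0.3 to 0.775 m from the base axis. Payload 14.6 kg.
Tool frame: the origin (TCP) lies between the finger pads; the fingertips stand 17 mm ahead of it and the grasp point (between the pads) lies 2 mm behind it; z points along the fingers, y is the line along which they close (so a half turn about z gives the same grasp; the last joint's range is limited). The gripper opens to 94 mm and grips with 3 to 60 N. Pads are 16 mm wide; open, the fingers measure 119 mm over their backs; the gripper's body (75 mm by 177 mm) begins 78 mm behind the grasp point.
Start: joints at [-1.32, 0.3, 1.521, -0, 1.321, -0.067], TCP at [0.172, -0.522, 0.222] pointing down, gripper open.
Joint ranges: [-3.03, 3.03], [-0.79, 2.21], [0.23, 2.52], [-1.04, 4.18], [0, 3.07], [-2.55, 2.55]. Speed limits (rad/s): [2.22, 2.22, 2.57, 3.14, 3.14, 3.14].

INTERFACE

Orientations are given as a unit quaternion [x, y, z, w].
In Python, from workcell import ctrl, monitor, capture, sign_off gives the robot as it stands (ctrl), with the cameras as plain functions, the readings (monitor) and the job as plain functions.
- The arm moves only by the tool pendant, called after ">>>" by a JSON object that holds its "op" and its "data". Schema: {"type":"object","properties":{"increments":{"type":"array","items":{"type":"array","items":{"type":"number"},"minItems":7,"maxItems":7},"minItems":1,"maxItems":20},"grip_n":{"type":"number"},"only":{"type":"string"},"quiet":{"type":"boolean"},"lines":{"type":"string"}},"required":["increments"],"additionalProperties":false}. increments is a list of rows, 1 to 20 of them, each of 7 numbers: a rotation vector rx, ry, rz in rad, then dx, dy, dz in m, then the opening from 0.0 (shut) to 1.0 (fully open); each row is the pose to reach, as a shift and turn from the pose commanded when the call began, along the tool's axes at that moment; what a row does not reach only later rows make up. A row lasts 1/8 s, in which the tool goes at most 0.0625 m and 0.188 rad, less where a joint would pass 70% of its speed; a pose out of reach is approached as far as the arm can. The fingers move at their own pace and stop on an object; grip_n is the grip in N (left out, the last holds). Time passes only in rows, so rows that do not move let the fingers close. The tool returns the time, the measured TCP pose, the force, the opening and the grip force at its end. only (a regular expression) keeps the lines of the reply that match it, lines (a string "A,B") keeps lines A to B, and quiet returns only ok. Input that does not fit is refused with a message, and nothing moves.
- monitor.get_obs(): the state, without advancing time (a new reading comes with each control period).
- capture(name): name is "scene" or "top" or "wrist"; returns a dict with "frame" (400x640x3 uint8, red, green, blue), "fx", "fy", "cx", "cy" (pixels), "xyz" and "rotation" of the camera in the world. Camera axes: x right, y up, looking along -z (the intrinsics and any distortion apply to the point x, -y, -z); pixel columns grow to the right and rows downward; lengths in m; the calibration is good to about 2 mm. A picture is of the moment at which its call begins. There is no depth.
- sign_off(): hands the job in; it is judged then, once.
The state is a dict: "time_s": time; "joints": joint angles; "qd": joint speeds; "tau": joint torques, N m; "ee_pos": TCP position; "orientation": TCP orientation; "wrist_force": force on the tool from outside, world axes, zero at the start; "torque": the same for the moment, N m; "width": opening from 0.0 (shut) to 1.0 (fully open); "finger_force": force on a finger pad.
Only numpy, scipy, OpenCV 4.12 (cv2) and the standard library are available. Lean on these libraries where they do the work, as an engineer would, in place of code of your own. Each camera call takes 0.05 s, during which the arm holds its last target. There are 200 camera calls.

TASK

Load the label roll into the roll stand. First draw the stand's sprung keeper back by its black knob and leave it hooked in its holding notch; then thread the loose spindle through the roll's core, lift the roll off its cradle with it without gripping the roll itself, and lay the spindle in the stand's two slots, square grip outside on the keeper's side, roll hanging between the cheeks. Finally unhook the keeper and let it spring fully home over the spindle; do not drop the roll or disturb the other things on the bench.

Things in the scene. Friction and masses are not known exactly. Their poses are not given: they have to be found in the camera images.
- stand: Grey roll stand, fixed. Origin on the bench, midway between the cheeks; x along the spindle's axis from the keeper's (near) cheek to the far one, y the way the keeper is drawn, z up. Base x -50..40, y -34..95, 8 thick. Cheeks 8 thick at x -30 and x 30, y -30..30, z to 69. Keeper housing x -54..-26, y 24..92, z to 83; its top plate has a J-shaped slot, 8 wide, for the knob's 6 mm stem.
- slot_near (a point): Where the spindle's axis crosses the near cheek when seated (stand x -30, y 0, z 60). The slot is open upward, 16 wide, flared to about 25 at the top, floor at z 55.
- slot_far (a point): The same in the far cheek (stand x 30, y 0, z 60).
- notch (a point): Stem centre when held in the holding notch (stand x -46, y 63, top of plate z 83). The J slot, by stem centre: run along x -34 from y 34 (home) to y 75 (end stop); cross slot at y 69..75 from x -34 to x -46; pocket at x -46 back to y 63 = the notch.
- keeper_draw (a joint): Keeper's travel along the stand's +y (m). 0 = home: its flat steel tongue (z 70..75, x -39..-29) covers the near slot. 0.029 = resting in the notch, slot free. 0.041 = end stop. A spring pulls it home, 3 N at 0 to 9 N at the end; let go in the run it snaps home.
- keeper_side (a joint): Keeper's travel along the stand's -x (m): 0 = in the run, 0.012 = in line with the notch. Moves only while keeper_draw is 0.035 to 0.041; spring under 1 N towards 0. At 0.012, let back to draw 0.029, it is held. To unhook: draw to 0.038, side to 0, let back to 0.
- knob (a point): Middle (z 100) of the keeper's black upright knob, a cylinder of 16 diameter, rim 19 near the top, z 87..111. Moves with the keeper; at home at stand x -34, y 34.
- cradle: Low wooden cradle, 44 x 72 footprint, 30 tall, fixed to the bench; origin at the middle of its underside; x along the roll's axis. The roll lies on its two rails. Not listed, but solid: a tall brown board along the bench's back edge (about x 0.60 at y -0.2, x 0.70 at y 0.17), a calculator, carton and tape measure near the robot, a label winder, a water bottle.
- roll: White paper label roll, 60 outer diameter, 36 long, bore 24, about 0.15 kg, lying in the cradle, bore level, axis 56 above the bench. Origin: its centre; x along the bore (both ends alike; points within 0.6 rad of world +y at the start).
- spindle: Loose steel spindle on the bench, 0.08 kg. Origin: middle of its square aluminium grip (28x28, x -15..15), 14 above the bench; x along the 10 mm rod to its tip at x 120. Collar of 28 diameter at x 57..61: the roll goes between collar and tip. In the stand the collar hangs between the cheeks, so the origin seats at stand x -83..-71 (-77 is right), z 60, grip outside.
- spindle_tip (a point): Free end of the spindle's rod, on its axis.
- glue_stick: Bystander: white glue stick with red cap, 94 long, 26 thick, lying down (its long axis is y); origin at the middle of its underside. Leave it where it is.
- wax_pot: Bystander: small round pot with red lid, 58 diameter, 50 tall; origin at the middle of its underside. Leave it where it is.
- bead_jar: Bystander: jar with red lid, 45 diameter, 106 tall; origin at the middle of its underside. Leave it where it is.
- pen_pot: Bystander: black pot of pens, 80 diameter, 147 tall with the pens; origin at the middle of its underside. Leave it where it is.
- red_cap_bottle: Bystander: tall pale-blue bottle, 59 diameter, 198 tall; origin at the middle of its underside. Leave it where it is.

How it is judged:
By the outcome, as a careful person would: the job done as asked, in the order asked, and still so for the second after the job is handed in, with the robot touching nothing.
It also fails if it takes over 72 s, if anything falls off the work surface, if the arm or the gripper's body presses on something with over 40 N, if the wrist force passes 120 N, or if a joint passes its speed limit or range.

## Working session

There is one attempt and no reset: what is moved stays moved. The work goes in short steps, Python scripts to look and compute and a tool call to move; the robot and the scene stay as the last step left them, time stands still between calls to the robot, and variables do not carry over. Pictures are saved under pics/ and viewed, at most 10 in all, crops included, and the job is handed in when it is done.

```bash
ls; mkdir -p pics
```

Run:
```python
from workcell import ctrl, monitor, capture, sign_off
import cv2,numpy as np
for n in("scene","top"):
    c=capture(n); print(n,{k:np.round(np.array(v),4).tolist() for k,v in c.items() if k!='frame'})
    cv2.imwrite(f'pics/{n}0.png',c['frame'][:,:,::-1])
o=monitor.get_obs();print({k:np.round(v,3).tolist() for k,v in o.items()})
```

```text
pics
workcell.py
scene {'fx': 455.5402, 'fy': 455.5402, 'cx': 321.7694, 'cy': 202.9838, 'xyz': [-0.022, 0.2884, 0.8663], 'rotation': [-0.1632, 0.255, 0.8119, -0.4991]}
top {'fx': 416.5355, 'fy': 416.5355, 'cx': 325.452, 'cy': 208.9313, 'xyz': [0.4144, 0.0312, 1.1318], 'rotation': [-0.0276, 0.0223, 0.7075, -0.7058]}
{'time_s': 0.1, 'joints': [-1.32, 0.3, 1.522, 0.0, 1.321, -0.067], 'qd': [0.002, -0.002, -0.001, 0.0, 0.0, 0.002], 'tau': [0.0, -53.264, -35.328, 0.071, 0.024, -0.0], 'ee_pos': [0.172, -0.522, 0.222], 'orientation': [0.987, 0.158, -0.0, -0.0], 'wrist_force': [0.028, -0.239, 0.16], 'torque': [-0.026, 0.015, 0.079], 'finger_force': 0.0, 'width': 1.004}
```

View pics/scene0.png

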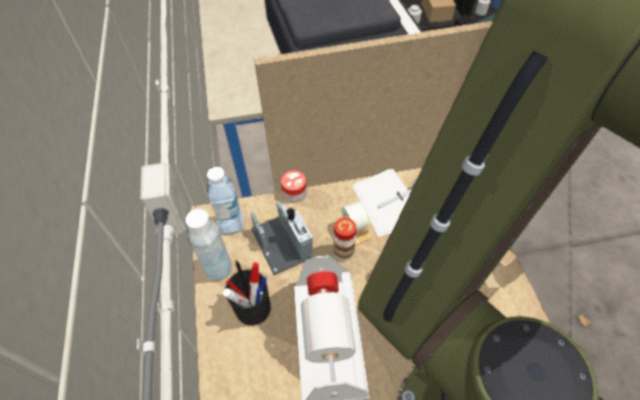

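View pics/top0.png

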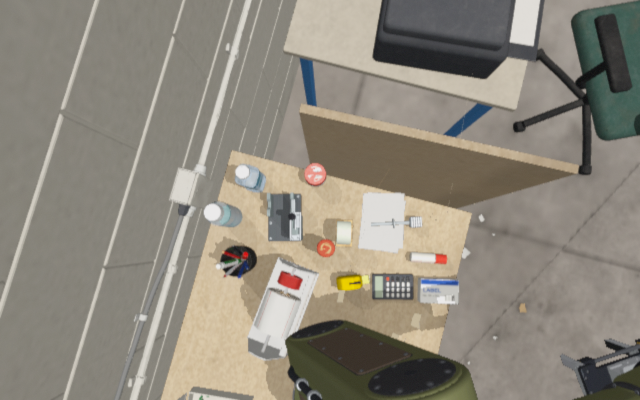

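The top view shows the stand near (284,217), the roll at (344,232), and the spindle on white paper with its grip at (416,222) and tip at about (372,223). Next I'll zoom in with helpers.

Create h.py:
```python
from workcell import ctrl, monitor, capture, sign_off
import cv2,numpy as np
from scipy.spatial.transform import Rotation as R
np.set_printoptions(precision=4,suppress=True)
def cap(n): return capture(n)
def ray(c,u,v):
    d=np.array([(u-c['cx'])/c['fx'],-(v-c['cy'])/c['fy'],-1.]); return R.from_quat(c['rotation']).apply(d)
def onz(c,u,v,z):
    d=ray(c,u,v); o=np.array(c['xyz']); return o+d*(z-o[2])/d[2]
def pix(c,p):
    q=R.from_quat(c['rotation']).inv().apply(np.array(p)-c['xyz']); return np.array([c['cx']-c['fx']*q[0]/q[2],c['cy']+c['fy']*q[1]/q[2]])
def tri(pairs):
    A=0;b=0
    for c,u,v in pairs:
        d=ray(c,u,v);d/=np.linalg.norm(d);P=np.eye(3)-np.outer(d,d);A=A+P;b=b+P@np.array(c['xyz'])
    return np.linalg.solve(A,b)
def crop(c,x0,y0,x1,y1,s,name):
    cv2.imwrite('pics/'+name,cv2.resize(c['frame'][y0:y1,x0:x1,::-1],None,fx=s,fy=s,interpolation=cv2.INTER_CUBIC))
def tool(dp):  # world shift -> tool axes
    o=monitor.get_obs(); return R.from_quat(o['orientation']).inv().apply(dp)
```

Run:
```python
from h import *
c=cap("top"); crop(c,255,180,455,280,4,'t1.png')
print(onz(c,284,217,0),onz(c,344,232,.08),onz(c,416,222,.03),onz(c,372,223,.014))
```

```text
[0.4728 0.1525 0.    ] [ 0.4304 -0.0076  0.08  ] [ 0.4571 -0.1997  0.03  ] [ 0.4553 -0.0852  0.014 ]
```

View pics/t1.png

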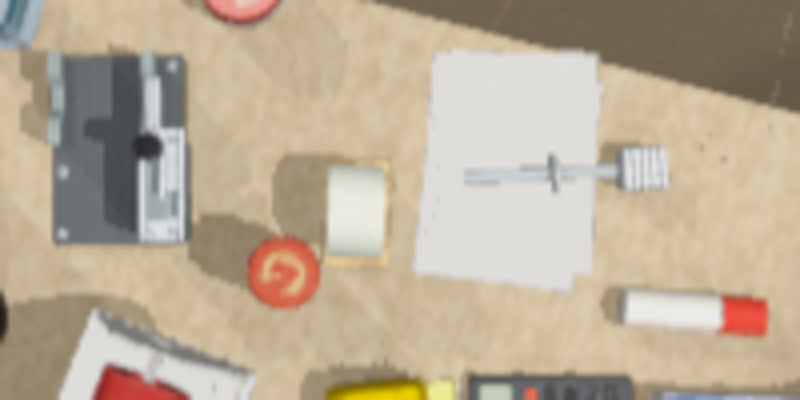

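In the crop, the stand base spans (53..189, 56..243) with the knob at (148,147). The roll is centred at (356,211), the spindle tip is at (465,178) and the grip at (643,168). All are nearly aligned with world ±y, so I'll calculate coarse poses.

Run:
```python
from h import *
c=cap("top")
f=lambda u,v,z: onz(c,255+u/4,180+v/4,z)
for n,u,v,z in [("bTL",53,56,.008),("bBL",53,243,.008),("bBR",189,243,.008),("bTR",187,56,.008),("knob",148,147,.111),("tip",465,178,.014),("collar",555,173,.028),("grip",643,168,.028),("rollTL",330,166,.06),("rollTR",387,166,.06),("rollc",356.5,211,.086),("jar",284,272,.106),("glue",695,312,.02),("rollBL",328,254,.06),("rollBR",384,256,.06)]:
    print(n,f(u,v,z))
s=cap("scene")
print("knob tri",tri([(s,291,213),(c,292,216.7)]))
print("redcap", tri([(s,198,217),(c,215,211)]))
```

```text
bTL [0.535  0.1948 0.008 ]
bBL [0.4084 0.1938 0.008 ]
bBR [0.4082 0.1022 0.008 ]
bTR [0.5347 0.1038 0.008 ]
knob [0.4676 0.121  0.111 ]
tip [ 0.4513 -0.0832  0.014 ]
collar [ 0.454  -0.1413  0.028 ]
grip [ 0.4572 -0.1995  0.028 ]
rollTL [0.4577 0.0082 0.06  ]
rollTR [ 0.4576 -0.0284  0.06  ]
rollc [ 0.4284 -0.0077  0.086 ]
jar [0.3909 0.0377 0.106 ]
glue [ 0.362  -0.2339  0.02  ]
rollBL [0.4013 0.0098 0.06  ]
rollBR [ 0.3999 -0.0261  0.06  ]
knob tri [0.4679 0.1212 0.106 ]
redcap [0.4774 0.2895 0.1941]
```

Run:
```python
from h import *
o=monitor.get_obs()
print(tool(np.array([.468,.121,.23])-o['ee_pos']))
print((R.from_quat(o['orientation']).inv()*R.from_quat([2**-.5,2**-.5,0,0])).as_rotvec())
```

```text
[ 0.4824 -0.5186 -0.0075]
[-0.0004 -0.0003 -1.253 ]
```

>>> {"op": "pendant", "data": {"increments": [[0, 0, -0.12, 0.044, -0.047, -0.008, 1], [0, 0, -0.24, 0.088, -0.094, -0.008, 1], [0, 0, -0.36, 0.132, -0.141, -0.008, 1], [0, 0, -0.48, 0.176, -0.188, -0.008, 1], [0, 0, -0.6, 0.22, -0.235, -0.008, 1], [0, 0, -0.72, 0.264, -0.282, -0.008, 1], [0, 0, -0.84, 0.308, -0.329, -0.008, 1], [0, 0, -0.96, 0.352, -0.376, -0.008, 1], [0, 0, -1.08, 0.396, -0.423, -0.008, 1], [0, 0, -1.2, 0.44, -0.47, -0.008, 1], [0, 0, -1.253, 0.482, -0.519, -0.008, 1], [0, 0, -1.253, 0.482, -0.519, -0.008, 1], [0, 0, -1.253, 0.482, -0.519, -0.008, 1]]}}

```text
time_s: 1.88
ee_pos: [0.4675, 0.1221, 0.23]
orientation: [0.706, 0.708, -0.0, -0.0]
wrist_force: [-0.2, -0.5, -0.4]
width: 0.998
finger_force: 0.0
```

Run:
```python
from h import *
c=cap("wrist"); cv2.imwrite('pics/w1.png',c['frame'][:,:,::-1]); print(c['xyz'],R.from_quat(c['rotation']).as_matrix())
print(monitor.get_obs()['joints'])
t=cap("top")
np.save('w1.npy',c,allow_pickle=True)
```

```text
[0.4676 0.1936 0.3913] [[ 1.     -0.0006  0.001 ]
 [ 0.0003  0.9684  0.2494]
 [-0.0011 -0.2494  0.9684]]
[ 0.1778  0.1434  1.6938 -0.0001  1.3051  0.177 ]
```

View pics/w1.png

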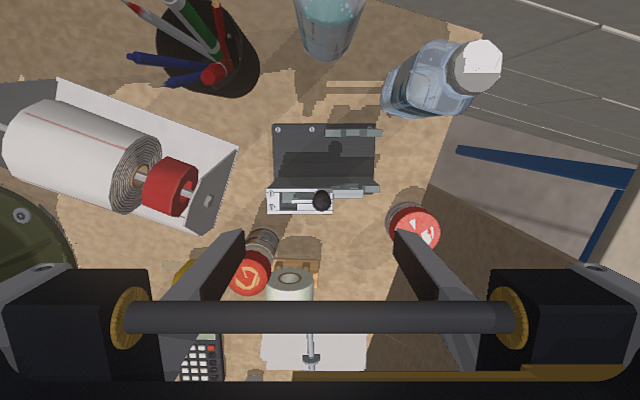

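The wrist view shows the knob at about (321,201) and base corners at (273,125) and (375,125). The roll's +y bore face is at (289,278).

Run:
```python
from h import *
c=np.load('w1.npy',allow_pickle=True).item(); f=c['frame']
g=cv2.cvtColor(f,cv2.COLOR_RGB2GRAY)
m=(g[185:222,300:345]<45).astype(np.uint8); n,l,s,ce=cv2.connectedComponentsWithStats(m)
i=1+np.argmax(s[1:,4]); print(s[i],ce[i]+[300,185])
u,v=ce[i]+[300,185]; print("knob@.1",onz(c,u,v,.1))
for u,v in [(273,125),(375,125)]: print(onz(c,u,v,.008))
print(onz(c,267,214,.083),onz(c,266,189,.083))
print(pix(c,[.468,.12,.1]),pix(c,[.468,.12,.111]))
crop(c,255,110,395,225,5,'w1c.png')
```

```text
[14  5 17 20 68] [323.4412 196.25  ]
knob@.1 [0.4719 0.1248 0.1   ]
[0.4108 0.1931 0.008 ]
[0.5363 0.1931 0.008 ]
[0.4121 0.1013 0.083 ] [0.4122 0.1285 0.083 ]
[319.4981 200.9211] [319.51   203.7267]
```

View pics/w1c.png

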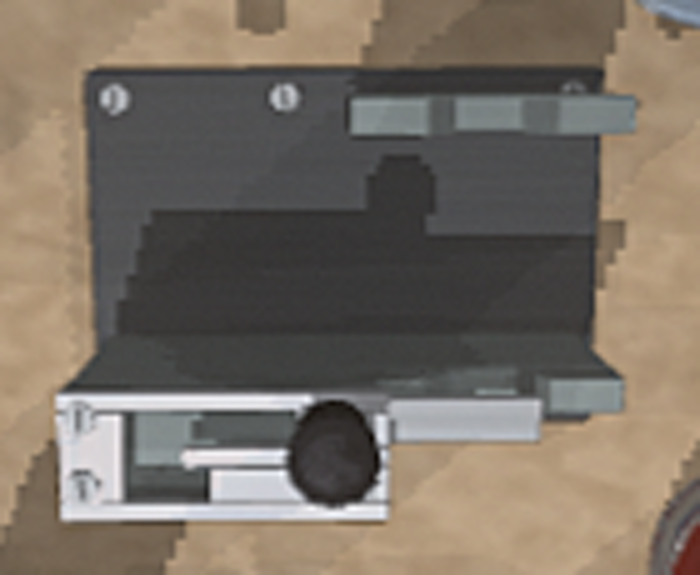

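>>> {"op": "pendant", "data": {"increments": [[0, 0, 0, -0.0015, 0.0015, 0.05, 1], [0, 0, 0, -0.0015, 0.0015, 0.1, 0.6], [0, 0, 0, -0.0015, 0.0015, 0.124, 0.5], [0, 0, 0, -0.0015, 0.0015, 0.124, 0.4], [0, 0, 0, -0.0015, 0.0015, 0.124, 0], [0, 0, 0, -0.0015, 0.0015, 0.124, 0], [0, 0, 0, -0.0015, 0.0015, 0.124, 0], [0, 0, 0, -0.0015, 0.0015, 0.124, 0], [0, 0, 0, -0.0015, 0.0015, 0.124, 0]], "grip_n": 30}}

```text
time_s: 3.1
ee_pos: [0.4691, 0.1197, 0.1066]
orientation: [0.707, 0.707, 0.0, 0.0]
wrist_force: [0.8, 0.2, 0.2]
width: 0.187
finger_force: 0.1
```

Run:
```python
from h import *
c=np.load('w1.npy',allow_pickle=True).item()
print("slot far top",onz(c,353.1,133,.069),"knob",onz(c,321.4,200.2,.106)); print(monitor.get_obs()['wrist_force'])
```

```text
slot far top [0.503  0.1851 0.069 ] knob [0.4698 0.1222 0.106 ]
[0.7888 0.2323 0.213 ]
```

>>> {"op": "pendant", "data": {"increments": [[0, 0, 0, 0, 0, 0, 0], [0, 0, 0, 0, 0, 0, 0], [0, 0, 0, 0, 0, 0, 0]], "grip_n": 30}}

```text
time_s: 3.48
ee_pos: [0.4692, 0.1197, 0.1065]
orientation: [0.707, 0.707, 0.0, 0.0]
wrist_force: [3.1, 0.1, -0.6]
width: 0.166
finger_force: 30.0
```

>>> {"op": "pendant", "data": {"increments": [[0, 0, 0, 0, -0.015, 0, 0], [0, 0, 0, 0, -0.03, 0, 0], [0, 0, 0, 0, -0.0375, 0, 0], [0, 0, 0, 0, -0.0375, 0, 0], [0, 0, 0, 0, -0.0375, 0, 0]], "grip_n": 30}}

```text
time_s: 4.1
ee_pos: [0.4322, 0.1196, 0.1065]
orientation: [0.707, 0.707, 0.001, 0.001]
wrist_force: [8.6, -0.6, -5.1]
width: 0.163
finger_force: 30.0
```

>>> {"op": "pendant", "data": {"increments": [[0, 0, 0, -0.006, 0, 0, 0], [0, 0, 0, -0.012, 0, 0, 0], [0, 0, 0, -0.012, 0, 0, 0]], "grip_n": 30}}

```text
time_s: 4.47
ee_pos: [0.4323, 0.1074, 0.1066]
orientation: [0.707, 0.707, 0.001, 0.001]
wrist_force: [9.3, 0.0, -4.6]
width: 0.162
finger_force: 30.0
```

>>> {"op": "pendant", "data": {"increments": [[0, 0, 0, 0, 0.004, 0, 0], [0, 0, 0, 0, 0.0085, 0, 0], [0, 0, 0, 0, 0.0085, 0, 0]]}}

```text
time_s: 4.85
ee_pos: [0.4408, 0.1077, 0.1065]
orientation: [0.707, 0.707, 0.001, 0.001]
wrist_force: [7.0, 0.8, -3.7]
width: 0.161
finger_force: 30.0
```

>>> {"op": "pendant", "data": {"increments": [[0, 0, 0, 0, 0.001, 0, 0], [0, 0, 0, 0, 0.001, 0, 0]]}}

```text
time_s: 5.1
ee_pos: [0.4411, 0.1077, 0.1065]
orientation: [0.707, 0.707, 0.0, 0.0]
wrist_force: [4.0, 0.2, -0.6]
width: 0.159
finger_force: 30.0
```

>>> {"op": "pendant", "data": {"increments": [[0, 0, 0, 0, 0, 0, 0.3], [0, 0, 0, 0, 0, 0, 0.6], [0, 0, 0, 0, 0, 0, 0.8], [0, 0, 0, 0, 0, 0, 0.8], [0, 0, 0, 0, 0, -0.04, 0.8], [0, 0, 0, 0, 0, -0.09, 0.8], [0, 0, 0, 0, 0, -0.12, 0.8], [0, 0, 0, 0, 0, -0.12, 0.8]]}}

```text
time_s: 6.1
ee_pos: [0.4417, 0.1078, 0.2283]
orientation: [0.707, 0.707, 0.002, 0.001]
wrist_force: [-0.2, -0.4, -0.6]
width: 0.798
finger_force: 0.0
```

Run:
```python
from h import *
c=cap("wrist"); np.save('w2.npy',c,allow_pickle=True); crop(c,180,100,400,240,3,'w2.png')
print(pix(c,[.503-.063,.1545-.046,.1]))
```

```text
[316.6824 198.6698]
```

View pics/w2.png

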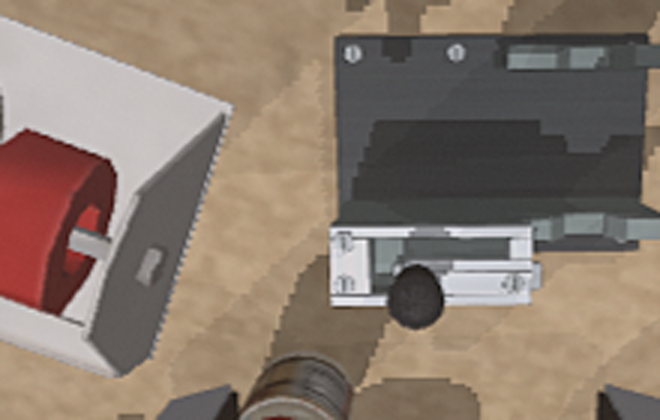

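The knob rests in the notch at about (318,199), as predicted, and the tongue is clear of the near slot. Now I'll look at the spindle.

>>> {"op": "pendant", "data": {"increments": [[0, 0, 0, -0.06, 0.013, 0, 0.8], [0, 0, 0, -0.12, 0.013, 0, 0.8], [0, 0, 0, -0.18, 0.013, 0, 0.8], [0, 0, 0, -0.24, 0.013, 0, 0.8], [0, 0, 0, -0.3, 0.013, 0, 0.8], [0, 0, 0, -0.36, 0.013, 0, 0.8], [0, 0, 0, -0.368, 0.013, 0, 0.8], [0, 0, 0, -0.368, 0.013, 0, 0.8], [0, 0, 0, -0.368, 0.013, 0, 0.8]]}}

```text
time_s: 7.28
ee_pos: [0.4541, -0.259, 0.2261]
orientation: [0.707, 0.708, 0.0, -0.0]
wrist_force: [0.1, -0.1, 0.3]
width: 0.8
finger_force: 0.0
```

Run:
```python
from h import *
c=cap("wrist"); np.save('w3.npy',c,allow_pickle=True); cv2.imwrite('pics/w3.png',c['frame'][:,:,::-1])
for p in ([.457,-.1995,.014],[.4513,-.0832,.014],[.4284,-.0077-.018,.056]): print(pix(c,p))
```

```text
[321.3352 134.9134]
[316.3775  27.8143]
[291.2085 -55.0051]
```

View pics/w3.png

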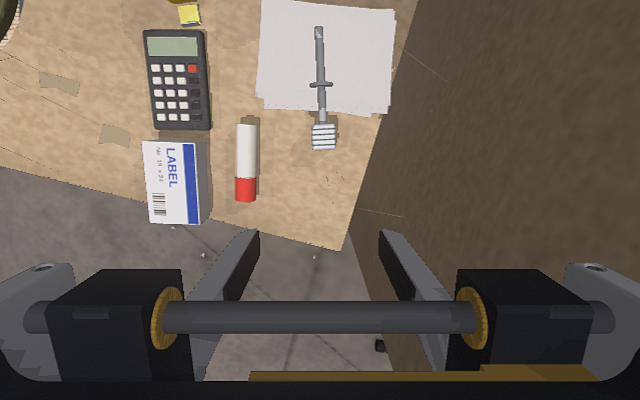

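Spindle grip is at about (324,136), collar at (320,84) and rod tip at (319,27). I'll measure the axis from rod columns.

Run:
```python
from h import *
c=np.load('w3.npy',allow_pickle=True).item(); g=cv2.cvtColor(c['frame'],cv2.COLOR_RGB2GRAY).astype(int)
P=[]
for v in list(range(32,78,3))+list(range(90,114,3)):
    r=g[v,300:340]; i=np.where(r<np.median(g[v,285:305])-30)[0]+300
    P.append(np.r_[onz(c,i.mean(),v,.016)[:2],len(i)])
P=np.array(P); print(P[::4]); k=np.polyfit(P[:,1],P[:,0],1); print("slope dx/dy",k[0])
print("axis x at -.2,-.08:",np.polyval(k,[-.2,-.08]),"resid",np.abs(np.polyval(k,P[:,1])-P[:,0]).max())
for u,v in [(312,122),(337,122),(312,150),(337,150)]: print(onz(c,u,v,.028))
print("tip",onz(c,319,26,.016),"collar",onz(c,320,84,.02),"gripmid",onz(c,324,136,.028))
```

```text
[[ 0.4532 -0.0879  8.    ]
 [ 0.4542 -0.1001  9.    ]
 [ 0.4542 -0.1124  9.    ]
 [ 0.4553 -0.1249  9.    ]
 [ 0.4559 -0.1486  8.    ]
 [ 0.4565 -0.1618  9.    ]]
slope dx/dy -0.03037494389309579
axis x at -.2,-.08: [0.457  0.4534] resid 0.005520160657903617
[ 0.4461 -0.1845  0.028 ]
[ 0.4749 -0.1846  0.028 ]
[ 0.4459 -0.2164  0.028 ]
[ 0.4754 -0.2164  0.028 ]
tip [ 0.4542 -0.082   0.016 ] collar [ 0.4553 -0.1425  0.02  ] gripmid [ 0.46   -0.2003  0.028 ]
```

>>> {"op": "pendant", "data": {"increments": [[0, 0, -0.04, 0.04, 0.005, 0, 0.8], [0, 0, -0.04, 0.0585, 0.005, 0.05, 0.8], [0, 0, -0.04, 0.0585, 0.005, 0.1, 0.7], [0, 0, -0.04, 0.0585, 0.005, 0.15, 0.6], [0, 0, -0.04, 0.0585, 0.005, 0.19, 0.6], [0, 0, -0.04, 0.0585, 0.005, 0.206, 0.6], [0, 0, -0.04, 0.0585, 0.005, 0.206, 0.6], [0, 0, -0.04, 0.0585, 0.005, 0.206, 0.3], [0, 0, -0.04, 0.0585, 0.005, 0.206, 0.25], [0, 0, -0.04, 0.0585, 0.005, 0.206, 0.25]], "grip_n": 60}}

```text
time_s: 8.57
ee_pos: [0.4593, -0.202, 0.0212]
orientation: [0.693, 0.721, 0.0, 0.001]
wrist_force: [0.8, -0.2, 0.1]
width: 0.315
finger_force: 0.0
```

>>> {"op": "pendant", "data": {"increments": [[0, 0, 0, 0, 0, 0, 0], [0, 0, 0, 0, 0, 0, 0], [0, 0, 0, 0, 0, 0, 0], [0, 0, 0, 0, 0, 0, 0]], "grip_n": 60}}

```text
time_s: 9.07
ee_pos: [0.4593, -0.202, 0.0211]
orientation: [0.693, 0.721, 0.0, 0.0]
wrist_force: [-0.9, 1.0, 7.8]
width: 0.294
finger_force: 60.0
```

>>> {"op": "pendant", "data": {"increments": [[0, 0, 0, 0, 0, -0.02, 0], [0, 0, 0, 0, 0, -0.05, 0], [0, 0, 0, 0, 0, -0.06, 0], [0, 0, 0, 0, 0, -0.06, 0], [0, 0, 0, 0, 0, -0.06, 0]], "grip_n": 60}}

```text
time_s: 9.7
ee_pos: [0.4586, -0.2016, 0.0794]
orientation: [0.693, 0.721, -0.0, -0.001]
wrist_force: [0.6, -0.5, -1.2]
width: 0.294
finger_force: 60.0
```

Run:
```python
from h import *
c=cap("wrist"); np.save('w4.npy',c,allow_pickle=True); crop(c,220,0,420,130,4,'w4.png')
o=monitor.get_obs(); p=np.array(o['ee_pos']); M=R.from_quat(o['orientation']).as_matrix(); print(p,M)
for x in (.05,.12): print(pix(c,p+M@[x,0,.007]))
print(pix(c,[.43,-.026,.056]))
t=cap("top"); np.save('t4.npy',t,allow_pickle=True)
```

```text
[ 0.4586 -0.2016  0.0794] [[-0.0399  0.9992 -0.0015]
 [ 0.9992  0.0399  0.0008]
 [ 0.0009 -0.0014 -1.    ]]
[318.7872 164.2741]
[318.5319  24.2289]
[275.8206 -89.7992]
```

View pics/w4.png

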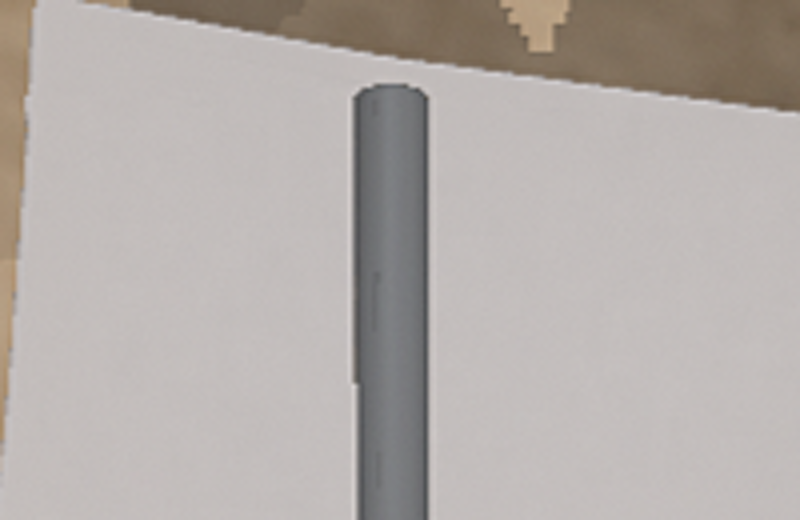

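The rod tip is at about (318,21), as predicted from the tool pose, so the rod is straight in the grip. Next is the roll's pose, measured from the top and earlier wrist images.

Run:
```python
from h import *
c=np.load('t4.npy',allow_pickle=True).item()
hsv=cv2.cvtColor(c['frame'],cv2.COLOR_RGB2HSV)
x0,y0,x1,y1=328,212,362,256
s=hsv[y0:y1,x0:x1]; m=((s[...,1]<45)&(s[...,2]>150)).astype(np.uint8)
n,l,st,ce=cv2.connectedComponentsWithStats(m); i=1+np.argmax(st[1:,4]); print(st[i],ce[i]+[x0,y0])
k=(l==i)
cnt,_=cv2.findContours(k.astype(np.uint8),cv2.RETR_EXTERNAL,cv2.CHAIN_APPROX_NONE); r=cv2.minAreaRect(cnt[0]); print(r)
u,v=np.array(r[0])+[x0,y0]; print("centre",onz(c,u,v,.07))
# end edges: left/right boundary per row -> world at .07
L=[];Q=[]
for v in range(4,k.shape[0]-4):
    j=np.where(k[v])[0]
    if len(j)>8: L.append(onz(c,j[0]-.5+x0,v+y0,.075)[:2]);Q.append(onz(c,j[-1]+.5+x0,v+y0,.075)[:2])
L=np.array(L);Q=np.array(Q)
for a in(L,Q): print("dy/dx",np.polyfit(a[:,0],a[:,1],1)[0],a[:,1].mean(),a[:,0].min(),a[:,0].max())
w=np.load('w1.npy',allow_pickle=True).item()
crop(w,230,230,340,330,6,'w1r.png'); 
for y in(.005,.01): print(pix(w,[.429,y,.056]))
```

```text
[  8   9  15  23 313] [343.393  232.3706]
((15.0, 20.0), (22.0, 14.0), 90.0)
centre [ 0.4306 -0.0054  0.07  ]
dy/dx -0.022078676382839932 0.01144364861895057 0.4027470536440387 0.4558598026966198
dy/dx -0.01822548674389148 -0.02411797672087161 0.4026791039933305 0.4557728052107321
[287.7163 282.6843]
[287.6128 279.0102]
```

View pics/w1r.png

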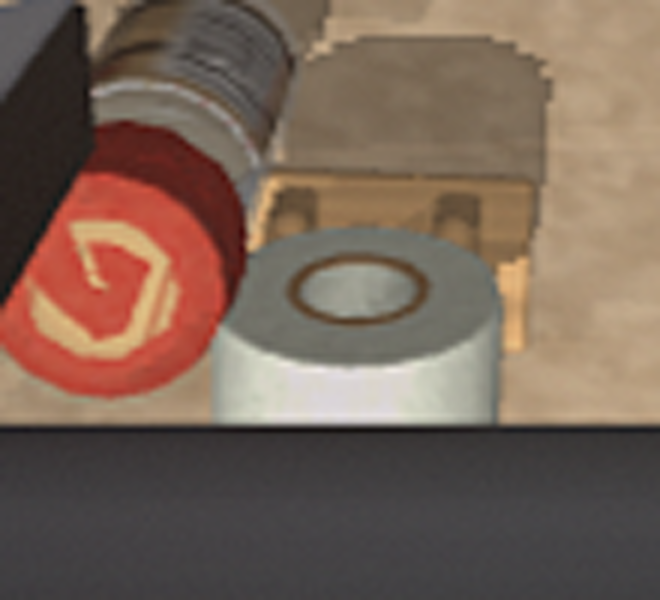

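Roll centre is about (0.430, -0.006), ends at y 0.0114 and -0.0241 (length 35.5 mm, as it should be), yaw about -0.01. I'll align and approach.

>>> {"op": "pendant", "data": {"increments": [[0, 0, 0.02, 0.0005, -0.012, 0.006, 0], [0, 0, 0.05, 0.0012, -0.025, 0.0164, 0], [0, 0, 0.05, 0.0012, -0.0306, 0.0164, 0], [0, 0, 0.05, 0.0012, -0.0306, 0.0164, 0], [0, 0, 0.05, 0.0012, -0.0306, 0.0164, 0]], "grip_n": 60}}

```text
time_s: 10.42
ee_pos: [0.4288, -0.202, 0.0644]
orientation: [0.711, 0.704, 0.0, 0.0]
wrist_force: [0.3, 1.0, -1.0]
width: 0.292
finger_force: 60.0
```

Run:
```python
from h import *
o=monitor.get_obs(); p=np.array(o['ee_pos']); M=R.from_quat(o['orientation']).as_matrix(); print(p,M[:,0],p+M@[.196,0,.007], "tip",p+M@[.12,0,.007])
# tip check: wrist view + top view
c=cap("wrist"); t=cap("top"); np.save('w5.npy',c,allow_pickle=True);np.save('t5.npy',t,allow_pickle=True)
a=cv2.resize(c['frame'][0:110,240:390],None,fx=4,fy=4); b=cv2.resize(t['frame'][205:260,325:425],None,fx=6,fy=6)
cv2.imwrite('pics/m5.png',np.vstack([a[:,:,::-1][:270],b[:,:,::-1]][0:2]) if a.shape[1]==b.shape[1] else a)
print(pix(c,p+M@[.12,0,.007]),pix(c,p+M@[.12,0,.002]),pix(t,p+M@[.12,0,.007]),pix(t,[.43,-.006,.086]))
```

```text
[ 0.4288 -0.202   0.0644] [ 0.0098  1.     -0.0003] [ 0.4307 -0.006   0.0573] tip [ 0.43   -0.082   0.0573]
[318.4931  24.2325] [318.4789  20.9017] [372.5919 232.2351] [343.4505 232.1255]
```

View pics/m5.png

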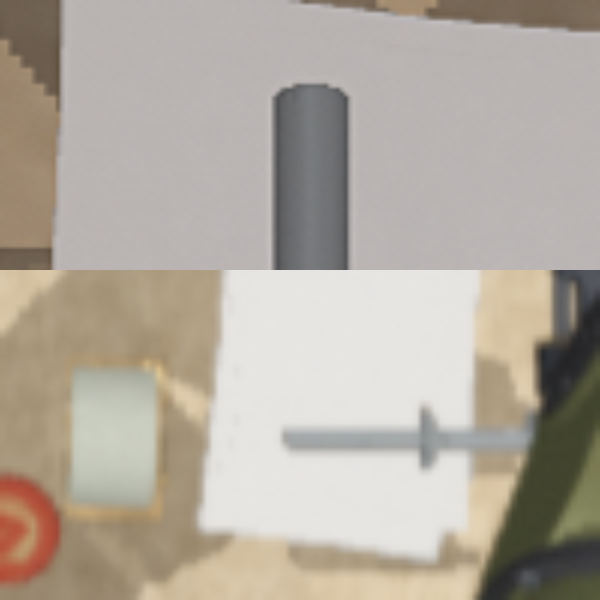

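Rod row (~233) lines up with the roll's centre row (~232.8), and the tip height agrees with the prediction. I'll insert now.

>>> {"op": "pendant", "data": {"increments": [[0, 0, 0, 0.03, 0, 0, 0], [0, 0, 0, 0.055, 0, 0, 0], [0, 0, 0, 0.07, 0, 0, 0], [0, 0, 0, 0.07, 0, 0, 0]], "grip_n": 60}}

```text
time_s: 11.02
ee_pos: [0.4293, -0.1314, 0.0642]
orientation: [0.71, 0.704, 0.0, 0.0]
wrist_force: [0.7, -0.1, -0.6]
width: 0.294
finger_force: 60.0
```

>>> {"op": "pendant", "data": {"increments": [[0, 0, 0, 0.015, 0, 0, 0], [0, 0, 0, 0.03, 0, 0, 0], [0, 0, 0, 0.044, 0, 0, 0], [0, 0, 0, 0.044, 0, 0, 0], [0, 0, 0, 0.044, 0, 0, 0]]}}

```text
time_s: 11.65
ee_pos: [0.4296, -0.0879, 0.0641]
orientation: [0.71, 0.704, -0.0, 0.0]
wrist_force: [0.7, -0.4, -1.0]
width: 0.293
finger_force: 60.0
```

>>> {"op": "pendant", "data": {"increments": [[0, 0, 0, 0.002, 0, 0, 0], [0, 0.02, 0, 0.002, 0, -0.003, 0], [0, 0.04, 0, 0.002, 0, -0.006, 0], [0, 0.04, 0, 0.002, 0, -0.01, 0], [0, 0.04, 0, 0.002, 0, -0.014, 0], [0, 0.04, 0, 0.002, 0, -0.02, 0], [0, 0.04, 0, 0.002, 0, -0.02, 0], [0, 0.04, 0, 0.002, 0, -0.02, 0]], "grip_n": 60}}

```text
time_s: 12.65
ee_pos: [0.4295, -0.0858, 0.084]
orientation: [0.71, 0.703, 0.014, -0.014]
wrist_force: [-0.4, -0.3, -3.5]
width: 0.293
finger_force: 60.0
```

Run:
```python
from h import *
t=cap("top");w=cap("wrist");s=cap("scene")
a=cv2.resize(t['frame'][205:265,310:410],None,fx=4,fy=4); b=w['frame'][0:240,160:560]; d=cv2.resize(s['frame'][190:270,310:410],None,fx=4,fy=4)[:240]
d=cv2.resize(s['frame'][190:250,300:400],None,fx=4,fy=4)
cv2.imwrite('pics/m6.png',np.vstack([np.hstack([a,d]),np.hstack([b,b*0])])[:,:,::-1])
o=monitor.get_obs();print(o['wrist_force'],o['torque'])
```

```text
[ 0.3374 -0.0716 -2.3416] [-0.2228 -0.0921 -0.0452]
```

View pics/m6.png

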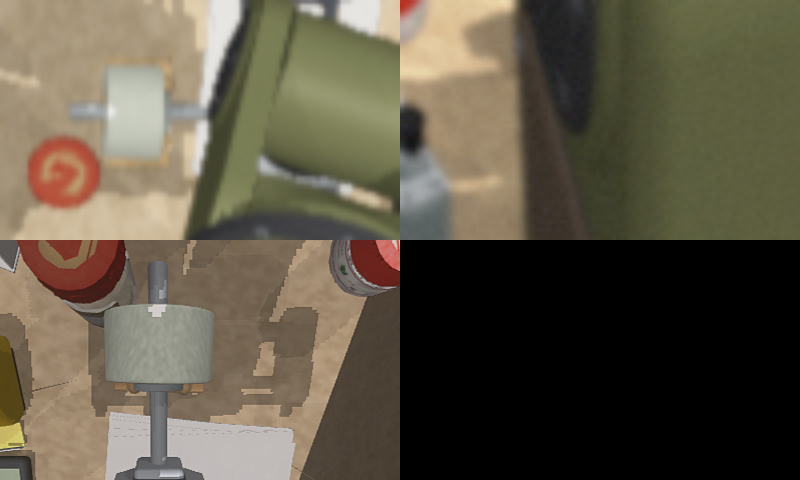

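The roll hangs on the rod against the collar, lifted off the cradle; the extra force of 2.3 N matches the weights. I'll carry it up and over.

>>> {"op": "pendant", "data": {"increments": [[0, 0, 0, 0.0008, 0, -0.02, 0], [0, 0, 0, 0.0016, 0, -0.04, 0], [0, 0, 0, 0.0024, 0, -0.06, 0], [0, 0, 0, 0.0032, 0, -0.08, 0], [0, 0, 0, 0.004, 0, -0.1, 0], [0, 0, 0, 0.0046, 0, -0.116, 0], [0, 0, 0, 0.0046, 0, -0.116, 0]], "grip_n": 60}}

```text
time_s: 13.68
ee_pos: [0.4299, -0.086, 0.2007]
orientation: [0.71, 0.703, 0.015, -0.013]
wrist_force: [0.1, 1.0, -3.8]
width: 0.295
finger_force: 60.0
```

>>> {"op": "pendant", "data": {"increments": [[0, 0, 0, 0.01, 0.004, 0, 0], [0, 0, 0, 0.03, 0.012, 0.001, 0], [0, 0, 0, 0.05, 0.021, 0.002, 0], [0, 0, 0, 0.07, 0.03, 0.003, 0], [0, 0, 0, 0.09, 0.039, 0.004, 0], [0, 0, 0, 0.11, 0.048, 0.0045, 0], [0, 0, 0, 0.13, 0.057, 0.005, 0], [0, 0, 0, 0.15, 0.066, 0.006, 0], [0, 0, 0, 0.16, 0.0715, 0.0065, 0], [0, 0, 0, 0.1635, 0.073, 0.0065, 0], [0, 0, 0, 0.1635, 0.073, 0.0065, 0], [0, 0, 0, 0.1635, 0.073, 0.0065, 0]]}}

```text
time_s: 15.18
ee_pos: [0.5041, 0.0766, 0.2002]
orientation: [0.711, 0.703, 0.014, -0.014]
wrist_force: [0.5, -1.2, -2.6]
width: 0.293
finger_force: 60.0
```

Run:
```python
from h import *
o=monitor.get_obs(); p=np.array(o['ee_pos']); q=R.from_quat(o['orientation']); M=q.as_matrix()
print(p,M[:,0],"shift",q.inv().apply(np.array([.504,.077,.1])-p))
c=cap("wrist"); np.save('w7.npy',c,allow_pickle=True); cv2.imwrite('pics/w7.png',c['frame'][:,:,::-1])
print("force",o['wrist_force'])
for a in ([.504,.184,.069],[.504,.124,.069]): print(pix(c,a))
```

```text
[0.5041 0.0766 0.2002] [0.0106 0.9991 0.0399] shift [-0.0036 -0.0001  0.1001]
force [ 0.4857 -1.1916 -2.5608]
[317.3876  90.3878]
[318.2155 155.7946]
```

View pics/w7.png

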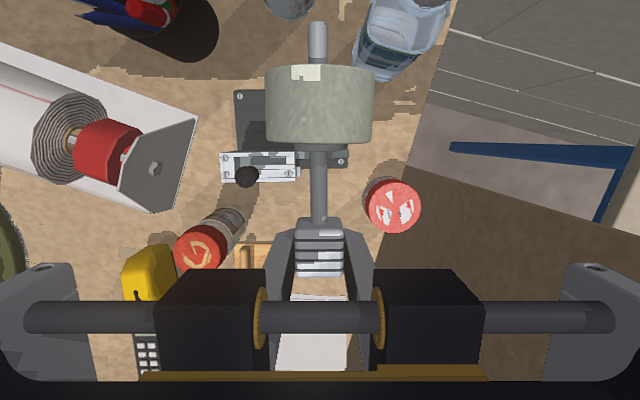

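Slots line up with the rod (columns 317–318 vs ~318), the roll sits on the collar, and the knob is still in the notch. I've looked at more pictures than the ten allowed, so from here I go by numbers only. Lowering now.

>>> {"op": "pendant", "data": {"increments": [[0, 0, -0.01, -0.0007, 0, 0.02, 0], [0, 0, -0.01, -0.0014, 0, 0.04, 0], [0, 0, -0.01, -0.0022, 0, 0.06, 0], [0, 0, -0.01, -0.003, 0, 0.08, 0], [0, 0, -0.01, -0.0037, 0, 0.1, 0], [0, 0, -0.01, -0.0042, 0, 0.115, 0], [0, 0, -0.01, -0.0042, 0, 0.115, 0], [0, 0, -0.01, -0.0042, 0, 0.115, 0]], "grip_n": 60}}

```text
time_s: 16.23
ee_pos: [0.5046, 0.0774, 0.0858]
orientation: [0.707, 0.707, 0.015, -0.014]
wrist_force: [-0.0, 0.7, -2.5]
width: 0.295
finger_force: 60.0
```

>>> {"op": "pendant", "data": {"increments": [[0, -0.02, 0, 0, 0, 0.005, 0], [0, -0.03, 0, 0, 0, 0.01, 0], [0, -0.03, 0, -0.0004, 0, 0.014, 0], [0, -0.03, 0, -0.0004, 0, 0.014, 0]]}}

```text
time_s: 16.73
ee_pos: [0.504, 0.0776, 0.0707]
orientation: [0.707, 0.707, 0.003, -0.004]
wrist_force: [0.7, -0.5, -2.2]
width: 0.294
finger_force: 60.0
```

```bash
python3 -c "
from h import *
o=monitor.get_obs(); M=R.from_quat(o['orientation']).as_matrix(); print(M[:,0],M[:,2],o['wrist_force'],o['torque'])"
```

```text
[-0.0001  0.9999  0.01  ] [-0.0003  0.01   -0.9999] [ 0.7043 -0.4791 -2.1998] [-0.2152 -0.0994  0.0134]
```

>>> {"op": "pendant", "data": {"increments": [[0, -0.01, 0, 0, 0, 0.002, 0], [0, -0.01, 0, 0, 0, 0.003, 0], [0, -0.01, 0, 0, 0, 0.004, 0], [0, -0.01, 0, 0, 0, 0.004, 0]]}}

```text
time_s: 17.23
ee_pos: [0.5043, 0.0776, 0.0672]
orientation: [0.707, 0.707, 0.0, 0.0]
wrist_force: [-0.1, 0.7, -1.7]
width: 0.29
finger_force: 60.0
```

>>> {"op": "pendant", "data": {"increments": [[0, 0, 0, 0, 0, 0.0005, 0], [0, 0, 0, 0, 0, 0.0005, 0]]}}

```text
time_s: 17.48
ee_pos: [0.5044, 0.0776, 0.0669]
orientation: [0.707, 0.707, 0.0, 0.0]
wrist_force: [-1.2, -0.2, 2.5]
width: 0.298
finger_force: 60.0
```

```bash
python3 -c "
from h import *
o=monitor.get_obs();print(o['wrist_force'],o['torque'])"
```

```text
[-1.2369 -0.2441  2.5137] [0.017  0.1284 0.0727]
```

>>> {"op": "pendant", "data": {"increments": [[0, 0, 0, 0, 0, 0, 0.33], [0, 0, 0, 0, 0, 0, 0.4], [0, 0, 0, 0, 0, 0, 0.5], [0, 0, 0, 0, 0, 0, 0.6], [0, 0, 0, 0, 0, 0, 0.6], [0, 0, 0, 0, 0, -0.03, 0.6], [0, 0, 0, 0, 0, -0.07, 0.6], [0, 0, 0, 0, 0, -0.11, 0.6], [0, 0, 0, 0, 0, -0.15, 0.6], [0, 0, 0, 0, 0, -0.15, 0.6]], "grip_n": 30}}

```text
time_s: 18.73
ee_pos: [0.5051, 0.0777, 0.2193]
orientation: [0.707, 0.707, 0.002, 0.002]
wrist_force: [-0.6, 0.6, -0.4]
width: 0.599
finger_force: 0.0
```

Run:
```python
from h import *
c=cap("wrist"); np.save('w8.npy',c,allow_pickle=True); g=cv2.cvtColor(c['frame'],cv2.COLOR_RGB2GRAY)
# knob: dark blob near predicted; 
u,v=pix(c,[.441,.108,.1]).astype(int); print("pred knob",u,v)
def blob(m,x0,y0):
    n,l,s,ce=cv2.connectedComponentsWithStats(m.astype(np.uint8)); i=1+np.argmax(s[1:,4]); return s[i],ce[i]+[x0,y0]
s,ce=blob(g[v-16:v+17,u-16:u+17]<50,u-16,v-16); print(s,ce,onz(c,*ce,.1))
# rod: segmentation rows between grip and near cheek, and tip beyond far cheek
for y in (.10,.115,.19,.195):
    u,v=pix(c,[.504,y,.06]); r=g[int(round(v)),int(u)-25:int(u)+26]; print(y,u,v,r.tolist())
```

```text
pred knob 249 170
[ 6  6 22 16 85] [251.3294 165.6706] [0.443  0.1123 0.1   ]
0.1 316.97207891056615 172.1334027506593 [228, 227, 231, 228, 166, 146, 157, 156, 158, 159, 160, 160, 161, 159, 159, 158, 159, 160, 161, 162, 164, 146, 139, 155, 174, 182, 188, 180, 166, 148, 119, 121, 126, 126, 125, 126, 127, 125, 124, 125, 125, 124, 125, 124, 118, 158, 169, 167, 167, 170, 175]
0.115 316.9249022759531 158.03594250859788 [122, 124, 133, 93, 53, 52, 55, 76, 83, 83, 82, 85, 84, 84, 85, 84, 85, 82, 83, 83, 85, 77, 123, 148, 172, 184, 189, 180, 167, 149, 123, 79, 58, 62, 62, 61, 64, 61, 66, 67, 66, 68, 66, 66, 62, 59, 53, 74, 83, 84, 86]
0.19 316.6714322854068 82.29329694706243 [93, 96, 95, 91, 89, 89, 91, 91, 91, 93, 97, 88, 88, 102, 100, 103, 108, 108, 110, 111, 97, 85, 93, 100, 109, 114, 111, 104, 99, 94, 85, 99, 104, 104, 105, 98, 90, 87, 77, 82, 90, 89, 90, 89, 90, 91, 91, 90, 92, 88, 89]
0.195 316.65340974404353 76.90774830813226 [106, 111, 112, 113, 113, 116, 117, 116, 118, 116, 115, 117, 117, 117, 117, 116, 115, 116, 117, 110, 85, 82, 93, 101, 109, 113, 111, 105, 100, 95, 85, 96, 101, 102, 101, 100, 98, 98, 100, 102, 103, 105, 102, 101, 99, 95, 97, 100, 101, 102, 101]
```

Rod profiles are symmetric at both slots and the height fits a seated spindle. Now the knob.

>>> {"op": "pendant", "data": {"increments": [[0, 0, 0, 0.015, -0.032, 0, 0.6], [0, 0, 0, 0.03, -0.064, 0, 0.6], [0, 0, 0, 0.03, -0.064, 0.03, 0.6], [0, 0, 0, 0.03, -0.064, 0.08, 0.6], [0, 0, 0, 0.03, -0.064, 0.1128, 0.6], [0, 0, 0, 0.03, -0.064, 0.1128, 0.5], [0, 0, 0, 0.03, -0.064, 0.1128, 0.3], [0, 0, 0, 0.03, -0.064, 0.1128, 0.1], [0, 0, 0, 0.03, -0.064, 0.1128, 0], [0, 0, 0, 0.03, -0.064, 0.1128, 0], [0, 0, 0, 0.03, -0.064, 0.1128, 0], [0, 0, 0, 0.03, -0.064, 0.1128, 0]], "grip_n": 30}}

```text
time_s: 20.27
ee_pos: [0.4409, 0.1076, 0.1038]
orientation: [0.707, 0.707, 0.001, 0.001]
wrist_force: [6.9, 0.0, -5.5]
width: 0.167
finger_force: 30.0
```

>>> {"op": "pendant", "data": {"increments": [[0, 0, 0, 0, -0.005, 0, 0], [0, 0, 0, 0, -0.009, 0, 0], [0, 0, 0, 0, -0.009, 0, 0]], "grip_n": 30}}

```text
time_s: 20.65
ee_pos: [0.432, 0.1075, 0.1039]
orientation: [0.707, 0.707, 0.001, 0.001]
wrist_force: [8.5, 0.1, -6.2]
width: 0.163
finger_force: 31.1
```

>>> {"op": "pendant", "data": {"increments": [[0, 0, 0, 0.006, 0, 0, 0], [0, 0, 0, 0.012, 0, 0, 0], [0, 0, 0, 0.012, 0, 0, 0]]}}

```text
time_s: 21.02
ee_pos: [0.4324, 0.1197, 0.104]
orientation: [0.707, 0.707, 0.001, 0.001]
wrist_force: [11.2, 0.0, -6.8]
width: 0.16
finger_force: 30.6
```

>>> {"op": "pendant", "data": {"increments": [[0, 0, 0, 0, 0.01, 0, 0], [0, 0, 0, 0, 0.02, 0, 0], [0, 0, 0, 0, 0.03, 0, 0], [0, 0, 0, 0, 0.03, 0, 0]], "grip_n": 30}}

```text
time_s: 21.52
ee_pos: [0.4622, 0.1196, 0.1038]
orientation: [0.707, 0.707, 0.001, 0.0]
wrist_force: [4.8, -0.4, -1.7]
width: 0.163
finger_force: 30.0
```

>>> {"op": "pendant", "data": {"increments": [[0, 0, 0, 0, 0.004, 0, 0], [0, 0, 0, 0, 0.0075, 0, 0], [0, 0, 0, 0, 0.0085, 0, 0], [0, 0, 0, 0, 0.0085, 0, 0]]}}

```text
time_s: 22.02
ee_pos: [0.4697, 0.1196, 0.1038]
orientation: [0.707, 0.707, 0.0, 0.0]
wrist_force: [1.5, -0.2, -1.5]
width: 0.161
finger_force: 30.0
```

>>> {"op": "pendant", "data": {"increments": [[0, 0, 0, 0, 0, 0, 0.3], [0, 0, 0, 0, 0, 0, 0.5], [0, 0, 0, 0, 0, 0, 0.6], [0, 0, 0, 0, 0, -0.04, 0.6], [0, 0, 0, 0, 0, -0.09, 0.6], [0, 0, 0, 0, 0, -0.125, 0.6], [0, 0, 0, -0.02, 0, -0.125, 0.6], [0, 0, 0, -0.02, 0, -0.125, 0.6], [0, 0, 0, -0.02, 0, -0.125, 0.6]], "grip_n": 30}}

```text
time_s: 23.15
ee_pos: [0.4695, 0.0999, 0.2284]
orientation: [0.707, 0.707, -0.0, -0.0]
wrist_force: [-0.1, 0.3, -0.6]
width: 0.6
finger_force: 0.0
```

Run:
```python
from h import *
c=cap("wrist"); g=cv2.cvtColor(c['frame'],cv2.COLOR_RGB2GRAY)
for nm,p in (("home",[.470,.120,.105]),("notch",[.441,.108,.105])):
    u,v=pix(c,p); r=g[int(round(v)),int(u)-20:int(u)+21]; print(nm,u,v,r.tolist())
# spindle along x: rod near grip and tip; tongue across the near slot (y .12, z .075)
for y,z in ((.12,.075),(.104,.06),(.195,.06)):
    u,v=pix(c,[.504,y,z]); print(y,u,v,g[int(round(v)),int(u)-24:int(u)+25].tolist())
# bystanders: compare top image with the first one
t=cap("top"); a=cv2.imread('pics/top0.png',0).astype(int); b=cv2.cvtColor(t['frame'],cv2.COLOR_RGB2GRAY).astype(int)
for n,(u,v) in dict(jar=(326,248),wax=(315,174),pens=(238,262),red=(215,213),glue=(429,258),tape=(350,283)).items(): print(n,abs(a-b)[v-10:v+11,u-12:u+13].mean().round(1))
o=monitor.get_obs();print(o['wrist_force'],o['width'])
```

```text
home 319.44181708963873 180.0570544396165 [232, 233, 233, 231, 233, 223, 219, 220, 222, 228, 168, 77, 51, 55, 64, 71, 62, 61, 69, 68, 66, 60, 61, 62, 61, 56, 56, 54, 51, 33, 152, 216, 179, 152, 157, 157, 158, 156, 156, 155, 156]
notch 289.43456993862594 192.37672163884704 [222, 221, 220, 220, 221, 222, 221, 223, 223, 226, 226, 226, 226, 226, 227, 227, 228, 227, 226, 227, 218, 213, 213, 215, 215, 216, 215, 213, 213, 213, 213, 212, 213, 212, 212, 213, 213, 213, 212, 211, 213]
0.12 351.726684456839 174.92524254260547 [37, 133, 206, 222, 149, 166, 189, 187, 183, 183, 183, 183, 184, 183, 182, 183, 184, 182, 183, 182, 182, 183, 181, 181, 180, 182, 181, 181, 182, 181, 181, 181, 182, 187, 154, 87, 55, 60, 60, 77, 82, 82, 84, 83, 72, 111, 159, 167, 167]
0.104 349.9530065309784 186.9961630132423 [73, 181, 199, 203, 214, 221, 178, 153, 156, 157, 158, 158, 158, 159, 161, 163, 129, 108, 120, 124, 110, 115, 133, 166, 174, 181, 178, 165, 146, 114, 117, 123, 122, 123, 124, 124, 122, 119, 113, 152, 165, 166, 171, 171, 172, 172, 173, 172, 171]
0.195 352.02257548278874 100.9938054693143 [111, 112, 113, 114, 114, 114, 114, 120, 108, 103, 103, 105, 106, 103, 102, 106, 106, 104, 93, 97, 122, 113, 105, 115, 118, 112, 106, 119, 96, 94, 102, 103, 103, 105, 106, 106, 106, 107, 106, 107, 106, 107, 107, 106, 103, 104, 103, 103, 103]
jar 18.4
wax 40.8
pens 13.1
red 11.5
glue 7.7
tape 14.5
[ 0.2665 -0.4288 -0.3698] 0.5981109628172898
```

>>> {"op": "pendant", "data": {"increments": [[0, 0, 0, -0.05, 0, -0.03, 0.6], [0, 0, 0, -0.1, 0, -0.03, 0.6], [0, 0, 0, -0.15, 0, -0.03, 0.6], [0, 0, 0, -0.2, -0.02, -0.03, 0.6], [0, 0, 0, -0.25, -0.04, -0.03, 0.6], [0, 0, 0, -0.3, -0.06, -0.03, 0.6], [0, 0, 0, -0.35, -0.08, -0.03, 0.6], [0, 0, 0, -0.4, -0.09, -0.03, 0.6], [0, 0, 0, -0.4, -0.09, -0.03, 0.6], [0, 0, 0, -0.4, -0.09, -0.03, 0.6]]}}

```text
time_s: 24.5
ee_pos: [0.3799, -0.2998, 0.2584]
orientation: [0.707, 0.707, 0.0, -0.0]
wrist_force: [-0.1, 0.9, -1.3]
width: 0.601
finger_force: 0.0Traceback (most recent call last):
```

Run:
```python
from h import *
t=cap("top"); a=cv2.cvtColor(cv2.imread('pics/top0.png'),cv2.COLOR_BGR2RGB).astype(np.float32); b=t['frame'].astype(np.float32)
for n,(u,v) in dict(jar=(326,248),wax=(315,174),pens=(238,262),red=(215,213),glue=(429,258),tape=(350,283)).items():
    s=(slice(v-14,v+15),slice(u-14,u+15)); A=cv2.cvtColor(a[s],cv2.COLOR_RGB2GRAY);B=cv2.cvtColor(b[s],cv2.COLOR_RGB2GRAY)
    print(n,abs(A-B).mean().round(1),np.round(cv2.phaseCorrelate(A,B),2))
# roll between cheeks: white blob
h=cv2.cvtColor(t['frame'],cv2.COLOR_RGB2HSV); m=((h[190:245,262:308,1]<40)&(h[190:245,262:308,2]>150)).astype(np.uint8)
n,l,s,ce=cv2.connectedComponentsWithStats(m)
for i in range(1,n):
    if s[i,4]>40: print(s[i],onz(t,*(ce[i]+[262,190]),.075))
```

```text
  File "<stdin>", line 5, in <module>
    return _wrapfunc(a, 'round', decimals=decimals, out=out)
    return _wrapit(obj, method, *args, **kwds)
    conv = _array_converter(obj)
ValueError: setting an array element with a sequence. The requested array has an inhomogeneous shape after 1 dimensions. The detected shape was (2,) + inhomogeneous part.
```

Run:
```python
from h import *
t=cap("top"); a=cv2.cvtColor(cv2.imread('pics/top0.png'),cv2.COLOR_BGR2GRAY).astype(np.float32); b=cv2.cvtColor(t['frame'],cv2.COLOR_RGB2GRAY).astype(np.float32)
for n,(u,v) in dict(jar=(326,248),wax=(315,174),pens=(238,262),red=(215,213),glue=(429,258),tape=(350,283)).items():
    s=(slice(v-14,v+15),slice(u-14,u+15)); A=a[s].copy();B=b[s].copy()
    print(n,abs(A-B).mean(),cv2.phaseCorrelate(A,B))
h=cv2.cvtColor(t['frame'],cv2.COLOR_RGB2HSV); m=((h[180:245,262:308,1]<40)&(h[180:245,262:308,2]>150)).astype(np.uint8)
n,l,s,ce=cv2.connectedComponentsWithStats(m)
for i in range(1,n):
    if s[i,4]>40: print(s[i],onz(t,*(ce[i]+[262,180]),.075))
```

```text
jar 25.81094 ((0.03058547656048738, 0.16247268966541384), 0.5469456375969781)
wax 3.6967895 ((-0.005984111864385966, 0.011179238049850326), 0.9967156127757496)
pens 5.0832343 ((0.2204322473026803, 0.0400856454596763), 0.9388027940856086)
red 2.7776456 ((0.021880187294508247, 0.03515718042937621), 0.9875359996159871)
glue 2.9916766 ((0.07773538841639116, 0.05194241907919306), 0.9774807319376204)
tape 21.059454 ((0.2629225550326204, -0.10024551964007244), 0.7065778353479173)
[  2  12  44  49 803] [0.4827 0.1348 0.075 ]
```

```bash
python3 -c "
from workcell import ctrl, monitor, capture, sign_off
print(sign_off())"
```

```text
the job is handed in; nothing more can be done
None
```

The label roll is in the stand on its spindle, with the keeper home over it, and the job is handed in at about 25 s. The last camera check found no bystander moved and the wrist forces I read stayed low, but I viewed 12 pictures, two over the limit of 10.

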